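Seat a tube against the stop of a tacking jig and hold it

ROBOT

A 6-joint arm with a two-finger parallel gripper is mounted at the origin on the work surface. World frame = base frame: x ahead of the robot, y to its left, z up, the work surface at z = 0. Lengths are in m, angles in degrees, forces in N, time in s.
With the tool pointing down it reaches from about 0.35 to 0.875 m from the base axis. Payload 4.2 kg.
Tool frame: the origin (TCP) lies between the finger pads; the fingertips stand 14 mm ahead of it and the grasp point (between the pads) lies 5 mm behind it (r.tcp_to_tips is the distance from the TCP to the fingertips, in m); y points along the fingers, x is the direction in which the jaws open and shut, and the axes are right-handed (so a half turn about y gives the same grasp; the last joint's range is limited). The gripper opens to 87 mm and grips with 3 to 60 N. Pads are 19 mm wide; open, the fingers measure 117 mm over their backs; the gripper's body (75 mm by 190 mm) begins 51 mm behind the grasp point.
Start: joints at [85.52, 22.042, 0.453, 0, -68.411, -14.817], TCP at [0.207, 0.59, 0.237] pointing down, gripper open.
Joint ranges: [-179.83, 179.83], [-69.29, 118.12], [-61.27, 80.66], [-181.25, 117.63], [-171.15, -9.14], [-177.46, 177.46]. Speed limits (degrees/s): [159.86, 159.86, 180, 180, 180, 180].

INTERFACE

Orientations are given as a 3x3 rotation matrix whose columns are the frame's x, y, z axes.
In Python, from station import sense, optics, ticket, r gives the robot as it stands.
- The arm moves only by the tool carry_out, never from a script. Its argument "steps" is a list that holds one entry, the list of rows, each a list of 6 numbers: the shift along the world's x, y, z in cm, then the turn, a rotation vector about the world's x, y, z in rad. A call has 1 to 20 rows; each row is the pose to reach, as a shift and turn from the pose commanded when the call began; what a row does not reach only later rows make up. A row lasts 1/8 s, in which the tool goes at most 62.5 mm and 10.7 degrees, less where a joint would pass 70% of its speed; a pose out of reach is approached as far as the arm can. A call with a gripper value outside its range is refused whole. "fingers" is the closure in counts, from 0 (fully open) to 255 (shut), set as the call begins (left out, the last holds). The fingers move at their own pace and stop on an object; the grip force is fixed at half the most. Time passes only in rows, so rows that repeat a pose let the fingers close. It gives the time, the measured TCP pose, the force and the opening at its end, in the units of the state.
- sense(): the state, without advancing time (a new reading comes with each control period).
- optics.capture(name): name is "side" or "top"; returns a dict with "image" (480x640x3 uint8, red, green, blue), "fov_y" (degrees; the focal length in pixels is half the picture's height over the tangent of half this angle, whatever the lens; pixels are square), "cx", "cy" (the principal point, pixels), "rvec" (rotation vector, rad) and "tvec" (3), from world to camera coordinates, as OpenCV has them. Camera axes: x right, y down, z forward; pixel columns grow to the right and rows downward; lengths in m; the calibration is good to about 2 mm. A picture is of the moment at which its call begins. There is no depth.
- ticket.finish_job(): hands the job in, once; it reports no verdict.
The state is a dict: "time_s": time; "joints": joint angles; "joint_velocities": joint speeds; "effort": joint torques, N m; "tcp_pos": TCP position; "ee_rot": TCP orientation; "wrist_force": force on the tool from outside, world axes, zero at the start; "moment": the same for the moment, N m; "gripper_width": opening from 0.0 (shut) to 1.0 (fully open).
Only numpy, scipy, OpenCV 4.12 (cv2) and the standard library are available. Lean on these libraries where they do the work, as an engineer would, in place of code of your own. Each camera call takes 0.05 s, during which the arm holds its last target.

TASK

Get the tube in the tacking jig ready for its tack weld: swing the jig's hinged stop bar down until it rests in its fork, then slide the tube along its channel against the sprung plunger until its end is hard up against the stop bar. Finish while holding it there: the plunger pushes the tube back if you let go, so the program ends with the robot still pressing the tube firmly onto the bar. Leave the loose things lying about the jig and bench where they are.

Things in the scene. Friction and masses are not known exactly. Their poses are not given: they have to be found in the camera images.
- jig: Tacking jig, fixed: steel base plate 320 x 190 x 12 mm flat on the bench. Origin: centre of its underside; jig x = the way the tube is pushed, z up. Plunger block at jig x 90 to 126, y +-28, top 50 mm above the bench. Hinge cheeks at x 50 to 82, y 60 to 84, top 62 mm.
- tube: Short brown rectangular steel tube, ends closed, 100 mm long (own x) x 40 wide (y) x 50 high, 0.24 to 0.42 kg, loose in the jig's channel with 2 mm play each side, its x along jig x. Origin: centre of its underside, which rests on the base plate; its top is 62 mm above the bench. At the start its front end is 15 to 55 mm short of the plunger.
- tube_front (a point): On the tube's front (+x) end face, mid-width, 35 mm above its underside: where it meets the stop bar.
- stop_bar (a joint): Angle of the hinged stop bar: 0 = level, in the fork; grows as it is raised, to 1.35 rad. Starts raised. Stiff hinge (0.35 N m friction, axis along jig x): it stays where left and must be pushed all the way down, a few N near its end. Bar 12 mm wide (jig x), 14 thick, 190 long from hinge, 0.22 kg. Closed, it crosses the channel, underside 40, top 54 mm above the bench; past the fork it is free.
- bar_hinge (a point): On the stop bar's hinge axis, in the middle of the bar's 12 mm width: jig x 66, y 72, 47 mm above the bench. Its x axis is jig x; its y axis points along the bar from the ball towards the hinge.
- bar_knob (a point): Centre of the black ball, 22 mm across, at the bar's free end, 197 mm from the hinge axis. With the bar closed it lies at jig x 66, y -125, 47 mm above the bench.
- stop_face (a point): Fixed point of the jig: middle of the closed bar's face that the tube meets, jig x 60, y 0, 47 mm above the bench. The bar passes above the plunger.
- plunger (a joint): Travel of the sprung plunger in m: 0 = fully out, grows as the tube pushes it along jig x; 0.015 when the tube meets the closed stop bar (limit 0.028). It pushes back with about 2.6 N at 0 and 7.6 N at 0.015; sliding the tube takes up to about 4 N more, so press with about 15 N to be hard on the stop.
- channel_end (a point): Middle of the open (-x) end of the channel, on its floor 12 mm above the bench: jig x -160, y 0. Two rails run from here along jig x to x +40: 8 mm wide, inner faces at y +-22, tops 22 mm above the bench.
- fork (a point): Middle of the fork's seat, jig x 66, y -58, 40 mm above the bench, where the closed bar rests. Fork x 50 to 82, y -66 to -50; two prongs with a slot 18 mm wide between, tops 62 mm above the bench.
- plunger_tip (a point): Centre of the plunger's round brass face, 16 mm across, 26 mm above the bench; at jig x 45, y 0 when out.
- hammer: Loose hammer, 240 mm long, on the bench beside the jig on its fork side. Leave alone.
- magnet: Loose small steel block 46 x 30 x 18 mm on the jig's base plate, behind the fork. Leave alone.
- angle: Loose piece of angle iron 120 x 40 x 40 mm on the bench beside the jig on its hinge side. Leave alone.
- brush: Loose brush lying on the bench. Leave alone.
- plates: Two steel plates in a pile, 150 x 60 x 16 mm, on the bench. Leave alone.
- spray_can: Standing can, 60 mm across and 170 mm high, on the bench. Leave alone.
- pipe_ring: Ring cut from a pipe, 60 mm across and 35 mm high, on the bench. Leave alone.
There are look-alikes about, which are no part of the job. What is shaped like the tube but orange, pink or purple is not meant.

How it is judged:
By the outcome, as a careful person would: the job done as asked, in the order asked, and still so for the second after the job is handed in, while the arm keeps its last pose, push and grip.
It also fails if it takes over 51 s, if anything falls off the work surface, if the arm or the gripper's body presses on something with over 40 N, if the wrist force passes 120 N, or if a joint passes its speed limit or range.

## Working session

There is one attempt and no reset: what is moved stays moved. The work goes in short steps, Python scripts to look and compute and a tool call to move; the robot and the scene stay as the last step left them, time stands still between calls to the robot, and variables do not carry over. Pictures are saved under pics/ and viewed, and the job is handed in when it is done.

Besides the shell and the picture viewer there is one more tool, called after ">>>" by a JSON object that holds its "method" and its "body". carry_out: Moves the arm, as the interface text tells. Its arguments: {"type":"object","properties":{"steps":{"type":"array","items":{"type":"array","items":{"type":"array","items":{"type":"number"}}}},"fingers":{"type":"number"}},"required":["steps"]}

```bash
mkdir -p pics; ls; python3 - <<'E'
from station import sense, optics, r
import cv2
for n in("side","top"):
    c=optics.capture(n); cv2.imwrite(f"pics/{n}0.png",c["image"][:,:,::-1])
    print(n,c["fov_y"],c["cx"],c["cy"],c["rvec"],c["tvec"])
s=sense(); print(s, r.tcp_to_tips)
E
```

```text
pics
side 52.85218382586899 321.00342977834384 238.13748436607173 [ 2.23757645 -0.43140636  0.17150843] [-0.54057544  0.17252893  0.95836743]
top 55.2773117485089 324.6936937103886 240.0338863137065 [ 2.18966378 -2.14960552  0.15975082] [-0.0227727   0.56800156  1.22894079]
{'time_s': 0.1, 'joints': array([ 8.55193955e+01,  2.20871435e+01,  3.88966417e-01, -2.55154600e-02,
       -6.84135079e+01, -1.48175711e+01]), 'joint_velocities': array([ 0.02936329, -0.08366444,  0.15747053,  0.16889678, -0.07253471,
        0.00811868]), 'effort': array([-8.04852743e-05, -3.91687453e+01,  1.87937701e+01,  4.23188657e+00,
        1.35402617e-02, -6.79429309e-05]), 'tcp_pos': array([0.20635511, 0.58940886, 0.23556945]), 'ee_rot': array([[-3.30638788e-01, -5.65106726e-04,  9.43757211e-01],
       [-9.43755281e-01, -1.91092823e-03, -3.30639256e-01],
       [ 1.99029876e-03, -9.99998015e-01,  9.85045358e-05]]), 'wrist_force': array([-0.63442202, -0.70108277, -0.42535606]), 'moment': array([-0.00727982, -0.02744844, -0.02444667]), 'gripper_width': 1.0003736756231107} 0.014
```

View pics/side0.png

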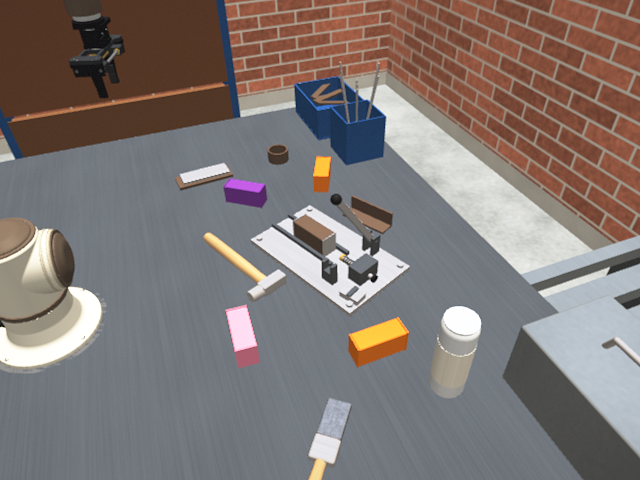

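View pics/top0.png

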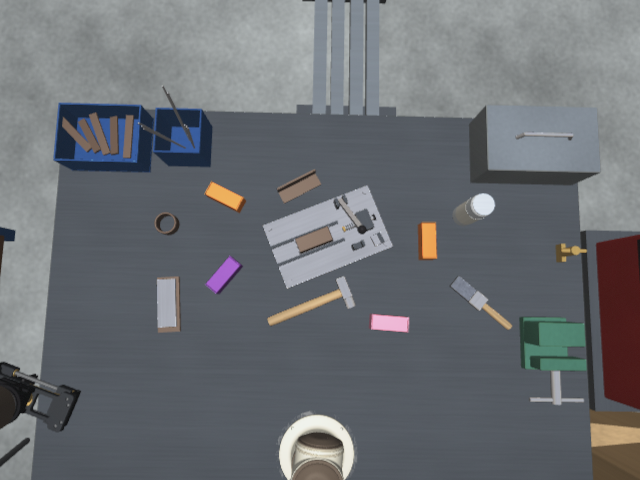

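```bash
cat > h.py <<'E'
import numpy as np, cv2
from station import sense, optics, r
class C:
    def __init__(s,n):
        c=optics.capture(n); s.im=np.ascontiguousarray(c["image"][:,:,::-1])
        f=240/np.tan(np.radians(c["fov_y"]/2)); s.K=np.array([[f,0,c["cx"]],[0,f,c["cy"]],[0,0,1.]])
        s.rv=np.array(c["rvec"]); s.t=np.array(c["tvec"]); s.R=cv2.Rodrigues(s.rv)[0]; s.o=-s.R.T@s.t
    def ray(s,p): 
        d=s.R.T@np.linalg.inv(s.K)@np.array([p[0],p[1],1.]); return d/np.linalg.norm(d)
    def at(s,p,z):
        d=s.ray(p); return s.o+d*(z-s.o[2])/d[2]
    def proj(s,P): return cv2.projectPoints(np.atleast_2d(np.array(P,float)),s.rv,s.t,s.K,None)[0][:,0]
def tri(a,pa,b,pb):
    A=[];y=[]
    for c,p in((a,pa),(b,pb)):
        d=c.ray(p); M=np.eye(3)-np.outer(d,d); A.append(M); y.append(M@c.o)
    return np.linalg.lstsq(np.vstack(A),np.hstack(y),rcond=None)[0]
def crop(im,x0,y0,x1,y1,k,name): cv2.imwrite("pics/"+name,cv2.resize(im[y0:y1,x0:x1],None,fx=k,fy=k,interpolation=cv2.INTER_CUBIC))
E
python3 - <<'E'
from h import *
T=C("top");S=C("side")
crop(T.im,250,165,410,300,5,"topc.png"); crop(S.im,240,185,420,315,4,"sidec.png")
print(T.o,S.o)
g=T.im.astype(int); m=((g.min(2)>120)&(g.max(2)-g.min(2)<25)).astype(np.uint8)
m[:160]=0;m[300:]=0;m[:,:255]=0;m[:,400:]=0
m=cv2.morphologyEx(m,cv2.MORPH_CLOSE,np.ones((9,9)))
n,l,st,ce=cv2.connectedComponentsWithStats(m);print(st,ce)
i=1+st[1:,4].argmax(); c=max(cv2.findContours((l==i).astype(np.uint8),0,2)[0],key=cv2.contourArea)
b=cv2.boxPoints(cv2.minAreaRect(c));print(b)
P=np.array([T.at(p,.012) for p in b]);print(P,P.mean(0),np.linalg.norm(np.diff(P,axis=0),axis=1))
E
```

```text
[0.41382599 0.01747365 1.28914024] [ 0.29340331 -0.77961782  0.7393015 ]
[[     0      0    640    480 300174]
 [   263    185    130    115   7026]] [[319.30768488 239.53378041]
 [327.71633931 238.05678907]]
[[261.85568 224.8247 ]
 [368.8041  183.69067]
 [405.27316 278.51025]
 [298.32474 319.6443 ]]
[[ 0.61066875  0.16448565  0.012     ]
 [ 0.73594173 -0.13620316  0.012     ]
 [ 0.46744207 -0.23969552  0.012     ]
 [ 0.34950973  0.05586514  0.012     ]] [ 0.54089057 -0.03888697  0.012     ] [0.32574082 0.28775465 0.31822027]
```

View pics/topc.png

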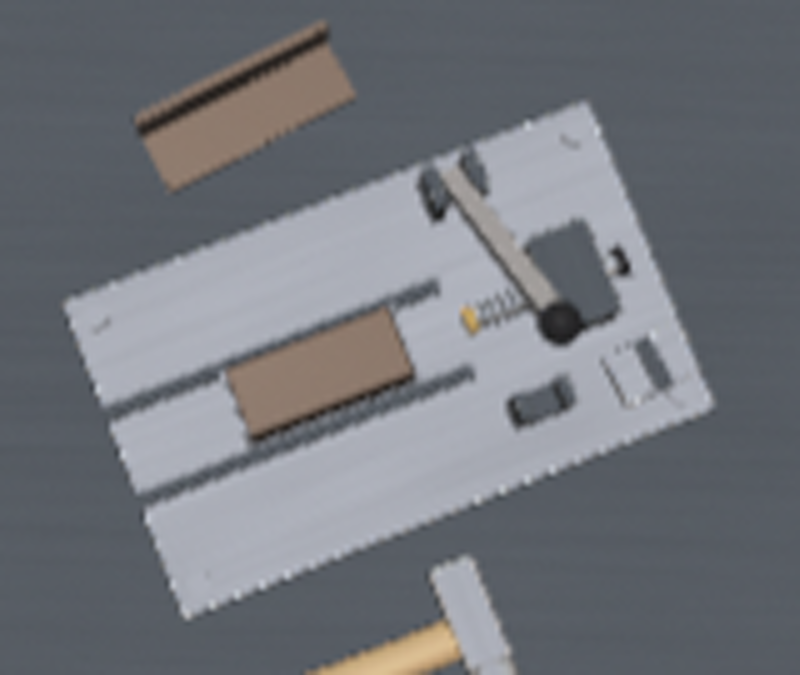

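View pics/sidec.png

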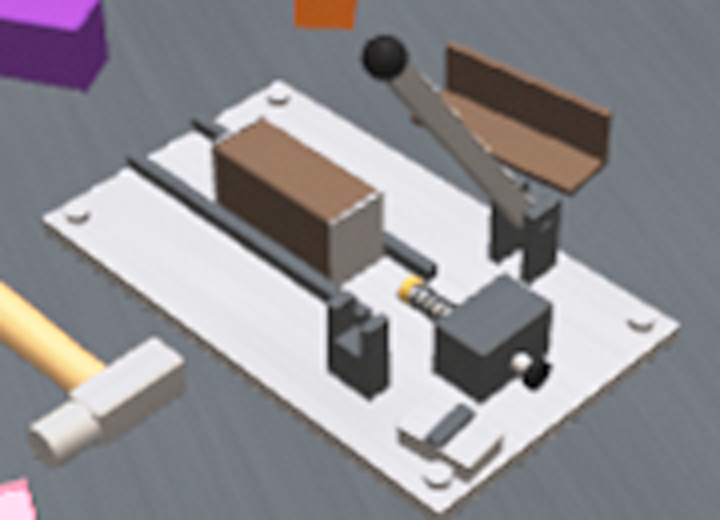

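```bash
python3 - <<'E'
from h import *
T=C("top");S=C("side")
c=np.array([[66,303],[590,102],[714,407],[187,617]],float); p=np.c_[250+(c[:,0]+.5)/5-.5,165+(c[:,1]+.5)/5-.5]
P=np.array([T.at(q,.012) for q in p]);print(P,P.mean(0),np.linalg.norm(np.diff(P,axis=0),axis=1))
c=np.array([[280,82],[679,325],[442,514],[44,219]],float); p=np.c_[240+(c[:,0]+.5)/4-.5,185+(c[:,1]+.5)/4-.5]
Q=np.array([S.at(q,.012) for q in p]);print(Q,Q.mean(0),np.linalg.norm(np.diff(Q,axis=0),axis=1))
M=(P+Q)/2
ex=(M[1]-M[0]+M[2]-M[3]); ey=(M[0]-M[3]+M[1]-M[2])
a=np.arctan2(ex[1],ex[0]); b=np.arctan2(-ey[0],ey[1]);print(np.degrees([a,b]))
for X in(P,Q):
  e=(X[1]-X[0]+X[2]-X[3]);print("yaw",np.degrees(np.arctan2(e[1],e[0])))
ps=np.array([(384+.5)/4+239.5,(56+.5)/4+184.5]); pt=np.array([(560.5)/5+249.5,(322.5)/5+164.5])
k=tri(T,pt,S,ps);print("knob",k,T.proj(k),pt,S.proj(k),ps)
o=M.mean(0);o[2]=0
R=cv2.Rodrigues(np.array([0,0,a]))[0]; print("jig",o)
print("knob jig",R.T@(k-o))
# tube top corners top view
c=np.array([[228,374],[388,309],[412,374],[253,436]],float); p=np.c_[250+(c[:,0]+.5)/5-.5,165+(c[:,1]+.5)/5-.5]
print("tube jig",[(R.T@(T.at(q,.062)-o)).round(4) for q in p])
c=np.array([[260,120],[381,193],[330,221],[215,145]],float); p=np.c_[240+(c[:,0]+.5)/4-.5,185+(c[:,1]+.5)/4-.5]
print("tube jig side",[(R.T@(S.at(q,.062)-o)).round(4) for q in p])
E
```

```text
[[ 0.60965789  0.16180579  0.012     ]
 [ 0.73203361 -0.13277307  0.012     ]
 [ 0.55806633 -0.20371333  0.012     ]
 [ 0.43537297  0.08922368  0.012     ]] [ 0.5837827  -0.02136423  0.012     ] [0.31898671 0.18787532 0.31759369]
[[ 0.61136535  0.15900499  0.012     ]
 [ 0.73429554 -0.13399328  0.012     ]
 [ 0.56102766 -0.20793398  0.012     ]
 [ 0.43759986  0.08622462  0.012     ]] [ 0.5860721  -0.02417441  0.012     ] [0.31774175 0.1883852  0.31900424]
[-67.2978901  -67.34215054]
yaw -67.35763567587838
yaw -67.23816012434027
knob [ 0.57600716 -0.09600505  0.20983974] [[361.71583213 228.61262872]] [361.6 229. ] [[335.12279315 198.73447089]] [335.625 198.625]
jig [ 0.5849274  -0.02276932  0.        ]
knob jig [ 0.06411904 -0.03649373  0.20983974]
tube jig [array([-0.0913,  0.0167,  0.062 ]), array([0.0021, 0.018 , 0.062 ]), array([ 0.001 , -0.0197,  0.062 ]), array([-0.091 , -0.0195,  0.062 ])]
tube jig side [array([-0.0876,  0.0162,  0.062 ]), array([0.0086, 0.0183, 0.062 ]), array([ 0.0056, -0.0178,  0.062 ]), array([-0.0887, -0.0175,  0.062 ])]
```

>>> {"method": "carry_out", "body": {"steps": [[[1.5, -2.8, 1.5, 0, 0, -0.05], [4, -7, 3, 0, 0, -0.13], [6.5, -12, 4, 0, 0, -0.2], [9, -16.5, 5, 0, 0, -0.28], [11.5, -21, 5, 0, 0, -0.35], [14, -26, 5, 0, 0, -0.42], [16.5, -30.5, 5, 0, 0, -0.48], [19, -35, 5, 0, 0, -0.54], [21.5, -40, 5, 0, 0, -0.6], [24, -44.5, 5, 0, 0, -0.65], [26.5, -49, 5, 0, 0, -0.7], [29, -54, 5, 0, 0, -0.75], [31, -58, 5, 0, 0, -0.79], [33, -61.5, 5, 0, 0, -0.82], [35, -65, 5, 0, 0, -0.838], [36.2, -67.2, 5, 0, 0, -0.838], [36.9, -68.6, 5, 0, 0, -0.838], [36.9, -68.6, 5, 0, 0, -0.838], [36.9, -68.6, 4.5, 0, 0, -0.838], [36.9, -68.6, 4, 0, 0, -0.838]]], "fingers": 255}}

```text
time_s: 2.8
tcp_pos: [0.5751, -0.0953, 0.2764]
ee_rot: [[-0.922, 0.0, 0.387], [-0.387, 0.0, -0.922], [-0.0, -1.0, -0.0]]
wrist_force: [-0.2, 0.5, -0.1]
gripper_width: 0.005
```

```bash
python3 - <<'E'
from h import *
T=C("top");S=C("side"); print(sense()["ee_rot"].round(3), sense()["joints"].round(1))
a=cv2.resize(T.im[165:300,270:430],(640,540));b=cv2.resize(S.im[130:310,240:420],(540,540))
cv2.imwrite("pics/h1.png",cv2.resize(np.hstack([a,b]),(800,366)))
E
```

```text
[[-0.922 -0.002  0.387]
 [-0.387  0.    -0.922]
 [ 0.001 -1.    -0.001]] [  6.5  16.5  -1.9  -0.  -71.6  16.3]
```

View pics/h1.png

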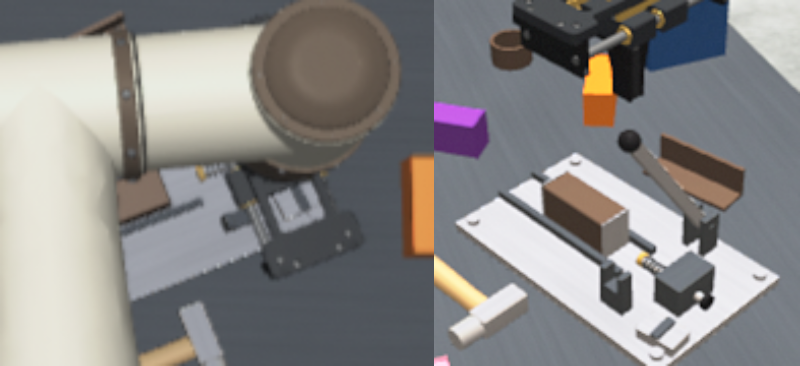

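>>> {"method": "carry_out", "body": {"steps": [[[0, 0, -1.5, 0, 0, 0], [0, 0, -3, 0, 0, 0], [0, 0, -3.8, 0, 0, 0], [-0.2, -0.1, -4.3, 0, 0, 0], [-0.8, -0.3, -4.8, 0, 0, 0], [-1.5, -0.7, -5.4, 0, 0, 0], [-2.2, -0.9, -6, 0, 0, 0], [-2.8, -1.2, -6.6, 0, 0, 0], [-3.4, -1.5, -7.3, 0, 0, 0], [-3.9, -1.7, -8, 0, 0, 0], [-4.5, -1.9, -8.7, 0, 0, 0], [-5, -2.1, -9.5, 0, 0, 0]]]}}

```text
time_s: 4.4
tcp_pos: [0.5251, -0.1176, 0.1816]
ee_rot: [[-0.923, 0.0, 0.386], [-0.386, -0.0, -0.923], [-0.0, -1.0, 0.0]]
wrist_force: [-2.0, -1.5, 3.4]
gripper_width: 0.009
```

```bash
python3 - <<'E'
from h import *
S=C("side"); crop(S.im,220,130,420,310,4,"h2.png"); print(sense()["wrist_force"])
E
```

```text
[-2.25844408 -1.57808172  1.07154847]
```

View pics/h2.png

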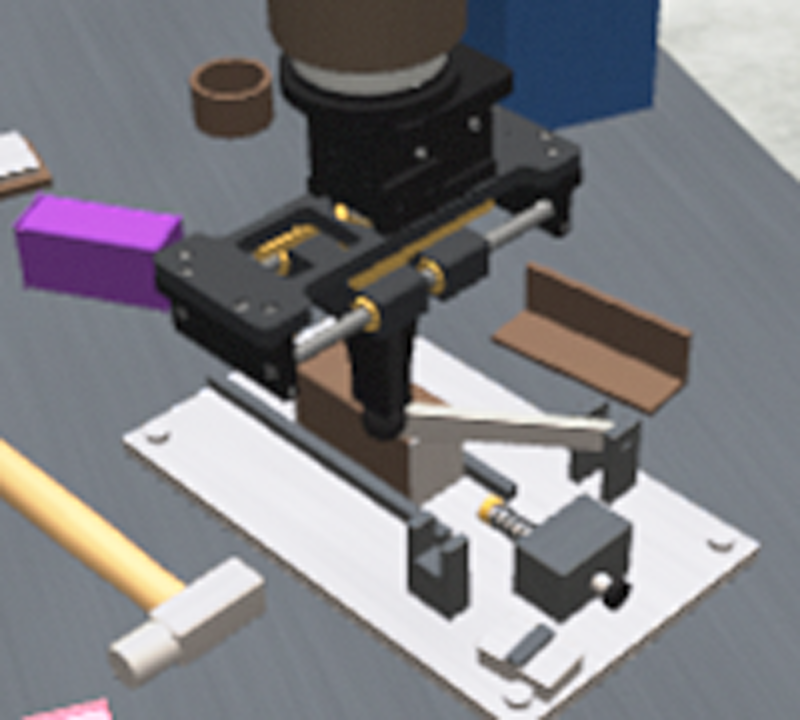

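>>> {"method": "carry_out", "body": {"steps": [[[-0.5, -0.2, -0.8, 0, 0, 0], [-0.9, -0.4, -1.6, 0, 0, 0], [-1.3, -0.6, -2.4, 0, 0, 0], [-1.6, -0.7, -3.2, 0, 0, 0], [-1.9, -0.8, -4, 0, 0, 0], [-2.2, -1, -4.9, 0, 0, 0], [-2.5, -1.1, -5.8, 0, 0, 0], [-2.7, -1.2, -6.7, 0, 0, 0], [-2.9, -1.3, -7.6, 0, 0, 0], [-3, -1.3, -8.5, 0, 0, 0], [-3.1, -1.4, -9.4, 0, 0, 0], [-3.1, -1.4, -10, 0, 0, 0], [-3.1, -1.4, -10.4, 0, 0, 0], [-3.1, -1.4, -10.7, 0, 0, 0], [-3.1, -1.4, -10.9, 0, 0, 0], [-3.1, -1.4, -10.9, 0, 0, 0]]]}}

```text
time_s: 6.45
tcp_pos: [0.4947, -0.1311, 0.0725]
ee_rot: [[-0.923, 0.0, 0.386], [-0.386, 0.0, -0.923], [-0.0, -1.0, 0.0]]
wrist_force: [-0.1, -0.6, 0.8]
gripper_width: 0.004
```

>>> {"method": "carry_out", "body": {"steps": [[[0, 0, -0.1, 0, 0, 0], [0, 0, -0.2, 0, 0, 0], [0, 0, -0.3, 0, 0, 0], [0, 0, -0.3, 0, 0, 0]]]}}

```text
time_s: 6.95
tcp_pos: [0.495, -0.1311, 0.0716]
ee_rot: [[-0.922, 0.001, 0.387], [-0.387, -0.001, -0.922], [-0.001, -1.0, 0.001]]
wrist_force: [-3.7, 1.6, 14.0]
gripper_width: 0.007
```

>>> {"method": "carry_out", "body": {"steps": [[[0, 0, 1, 0, 0, 0], [0, 0, 4, 0, 0, 0], [0, 0, 7, 0, 0, 0], [0.5, 2.5, 8, 0, 0, 0], [1.2, 6.5, 8, 0, 0, 0], [2, 10.5, 8, 0, 0, 0], [2.7, 14.5, 8, 0, 0, 0], [3.4, 18.5, 8, 0, 0, 0], [4, 21.3, 7, 0, 0, 0], [4.2, 22.3, 5, 0, 0, 0], [4.2, 22.3, 4, 0, 0, 0], [4.2, 22.3, 4, 0, 0, 0]]]}}

```text
time_s: 8.45
tcp_pos: [0.5359, 0.0912, 0.1089]
ee_rot: [[-0.923, -0.002, 0.385], [-0.385, -0.001, -0.923], [0.002, -1.0, 0.0]]
wrist_force: [-0.3, 0.5, 1.7]
gripper_width: 0.005
```

```bash
python3 - <<'E'
from h import *
S=C("side"); crop(S.im,220,130,420,310,4,"h3.png"); print(sense()["tcp_pos"])
a=np.radians(-67.3);R=cv2.Rodrigues(np.array([0,0,a]))[0];o=np.array([.5849,-.0228,0])
for n,q in dict(knobclosed=(.066,-.125,.047),rearmid=(-.094,0,.012),tip=(-.125,0,.076)).items(): 
  p=S.proj(o+R@np.array(q))[0]; print(n,p,(p-[220,130]+.5)*4-.5)
E
```

```text
[0.53646782 0.09127921 0.10961102]
knobclosed [304.73609443 284.17025328] [340.44437773 618.18101312]
rearmid [298.6381712 233.2785774] [316.0526848  414.61430962]
tip [288.27735048 205.98390325] [274.6094019  305.43561301]
```

View pics/h3.png

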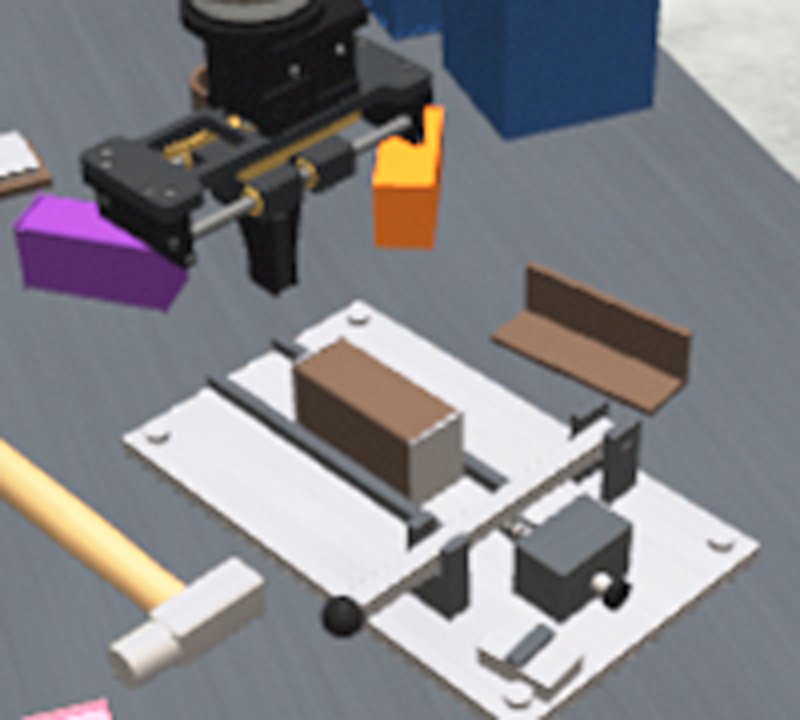

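>>> {"method": "carry_out", "body": {"steps": [[[0, 0, -2, 0, 0, 0], [0, 0, -4, 0, 0, 0], [0, 0, -6, 0, 0, 0], [0, 0, -6.6, 0, 0, 0], [0.2, -0.46, -6.6, 0, 0, 0], [0.39, -0.92, -6.6, 0, 0, 0], [0.58, -1.38, -6.6, 0, 0, 0], [0.77, -1.85, -6.6, 0, 0, 0], [0.97, -2.31, -6.6, 0, 0, 0], [1.16, -2.77, -6.6, 0, 0, 0], [1.16, -2.77, -6.6, 0, 0, 0]]]}}

```text
time_s: 9.88
tcp_pos: [0.5485, 0.0639, 0.0436]
ee_rot: [[-0.923, 0.001, 0.386], [-0.386, -0.0, -0.923], [-0.0, -1.0, 0.0]]
wrist_force: [-0.5, -0.5, 0.2]
gripper_width: 0.008
```

```bash
python3 - <<'E'
from h import *
S=C("side"); crop(S.im,220,130,420,310,4,"h4.png"); print(sense()["wrist_force"])
E
```

```text
[0.29837693 0.13827545 0.57768665]
```

View pics/h4.png

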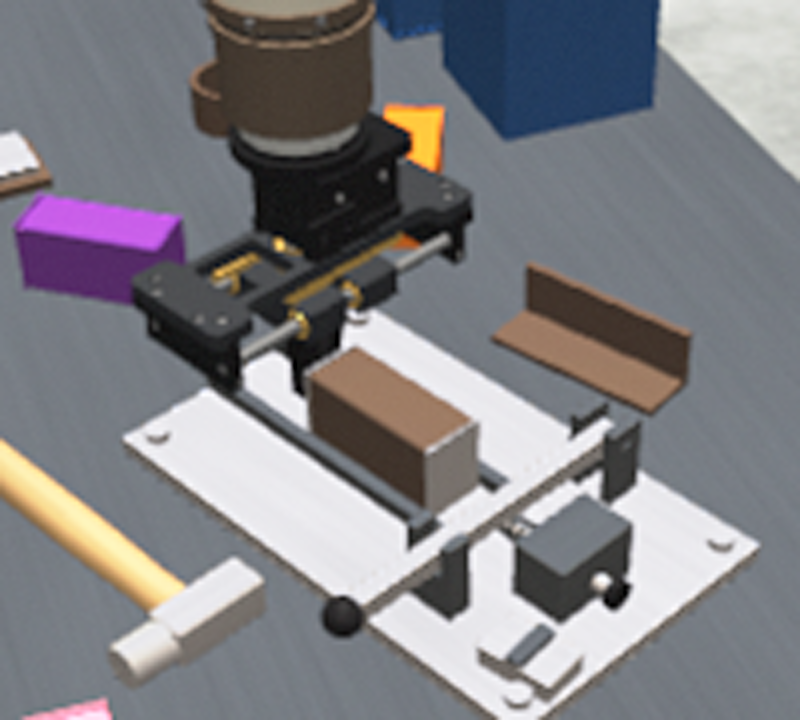

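>>> {"method": "carry_out", "body": {"steps": [[[0.15, -0.37, 0, 0, 0, 0], [0.31, -0.74, 0, 0, 0, 0], [0.46, -1.11, 0, 0, 0, 0], [0.62, -1.48, 0, 0, 0, 0], [0.77, -1.85, 0, 0, 0, 0], [0.93, -2.21, 0, 0, 0, 0], [1.08, -2.58, 0, 0, 0, 0], [1.24, -2.95, 0, 0, 0, 0], [1.35, -3.23, 0, 0, 0, 0], [1.47, -3.5, 0, 0, 0, 0], [1.54, -3.69, 0, 0, 0, 0], [1.54, -3.69, 0, 0, 0, 0]]]}}

```text
time_s: 11.42
tcp_pos: [0.563, 0.0281, 0.0435]
ee_rot: [[-0.923, -0.001, 0.386], [-0.386, 0.001, -0.923], [0.0, -1.0, -0.001]]
wrist_force: [-3.0, 6.2, 0.4]
gripper_width: 0.005
```

>>> {"method": "carry_out", "body": {"steps": [[[0.04, -0.09, 0, 0, 0, 0], [0.08, -0.18, 0, 0, 0, 0], [0.12, -0.28, 0, 0, 0, 0], [0.15, -0.37, 0, 0, 0, 0], [0.15, -0.37, 0, 0, 0, 0], [0.15, -0.37, 0, 0, 0, 0]]]}}

```text
time_s: 12.18
tcp_pos: [0.5639, 0.026, 0.0434]
ee_rot: [[-0.923, -0.002, 0.386], [-0.386, 0.003, -0.923], [0.0, -1.0, -0.003]]
wrist_force: [-6.5, 14.4, 2.2]
gripper_width: 0.005
```

>>> {"method": "carry_out", "body": {"steps": [[[0.04, -0.09, 0, 0, 0, 0], [0.04, -0.09, 0, 0, 0, 0], [0.04, -0.09, 0, 0, 0, 0], [0.04, -0.09, 0, 0, 0, 0]]]}}

```text
time_s: 12.68
tcp_pos: [0.5639, 0.0259, 0.0434]
ee_rot: [[-0.923, -0.002, 0.386], [-0.386, 0.003, -0.923], [0.0, -1.0, -0.004]]
wrist_force: [-7.5, 16.3, 2.4]
gripper_width: 0.008
```

```bash
python3 - <<'E'
from h import *
S=C("side"); crop(S.im,270,200,370,290,8,"h5.png"); print(sense()["wrist_force"],sense()["tcp_pos"])
a=np.radians(-67.3);R=cv2.Rodrigues(np.array([0,0,a]))[0];o=np.array([.5849,-.0228,0])
for q in((.06,-.02,.062),(.06,.02,.062),(-.04,-.02,.062),(.06,-.02,.054),(.066,-.125,.047)): print(q,(S.proj(o+R@np.array(q))[0]-[270,200]+.5)*8-.5)
E
```

```text
[-7.01648458 17.5454506   2.80671333] [0.56393818 0.02591105 0.04340704]
(0.06, -0.02, 0.062) [558.76456954 420.95290842]
(0.06, 0.02, 0.062) [663.40243728 349.90018324]
(-0.04, -0.02, 0.062) [300.09658414 250.98482157]
(0.06, -0.02, 0.054) [558.6543181  443.55748275]
(0.066, -0.125, 0.047) [281.38875547 676.86202624]
```

View pics/h5.png

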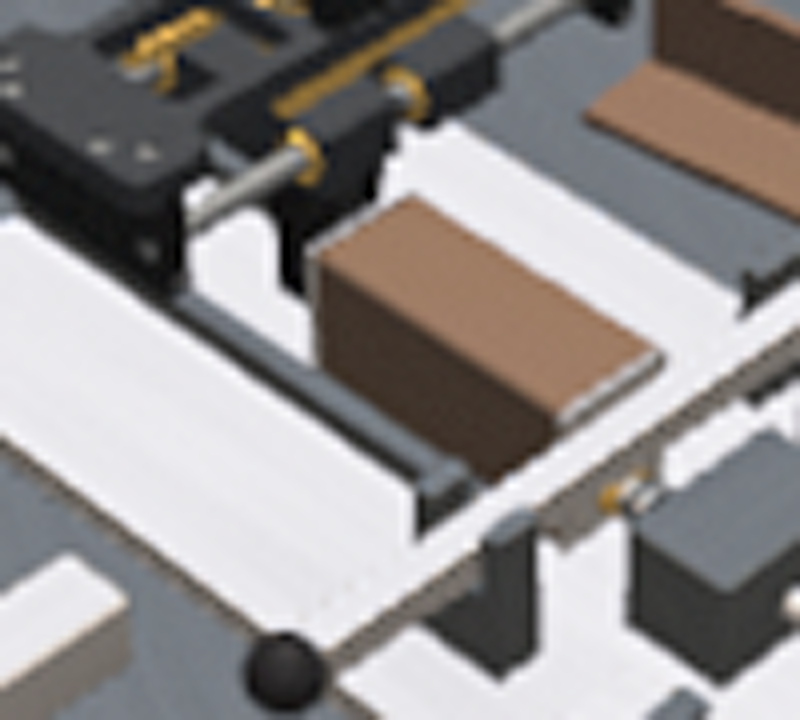

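>>> {"method": "carry_out", "body": {"steps": [[[0, 0, 0, 0, 0, 0], [0, 0, 0, 0, 0, 0], [0, 0, 0, 0, 0, 0], [0, 0, 0, 0, 0, 0], [0, 0, 0, 0, 0, 0], [0, 0, 0, 0, 0, 0], [0, 0, 0, 0, 0, 0], [0, 0, 0, 0, 0, 0]]]}}

```text
time_s: 13.72
tcp_pos: [0.5639, 0.0259, 0.0434]
ee_rot: [[-0.923, -0.002, 0.386], [-0.386, 0.003, -0.923], [0.0, -1.0, -0.004]]
wrist_force: [-7.1, 16.7, 1.8]
gripper_width: 0.009
```

```bash
python3 - <<'E'
from station import sense,ticket
s=sense();print(s["time_s"],s["wrist_force"],s["tcp_pos"]); 
f=s["wrist_force"]; 
if 12<(f[0]**2+f[1]**2)**.5<30: print(ticket.finish_job())
E
```

```text
13.725 [-7.09900208 16.71840745  1.80371632] [0.56391841 0.02589679 0.04339024]
the job is handed in; nothing more can be done
None
```

The job is handed in at 13.7 s: the stop bar is down in its fork and the robot is still pressing the tube onto it with about 18 N.

- **Stop bar:** I pushed the ball down along its arc with the closed fingertips until it stopped at about 14 N. In the side view the ball then sat within about 1 px of where it should be with the bar closed.
- **Tube:** I pushed its rear end along the channel with the closed fingers. Commanding about 1 mm further raised the force by about 2 N and did not move the tool. The tube's front corners appeared within about 1 px of where they should be at the stop face. Force and position stayed steady over the last second.
- **Loose items:** I touched none of them, and the hammer and steel block looked unmoved in the side-view crops.
- **Disagreements:** The two cameras differed by 2–3 mm on the jig's position, so I averaged them. On the tube's front end before the push they differed by about 5 mm. I did not take a final top view, because the arm hides the jig from that camera.

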